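# Hook the retaining ring out of a bearing housing

### The job

Take the hook pick from its sloping rest, catch the split brass retaining ring under its end in the notch of the green bearing housing, lift it out of its groove with the pick and lay it gently down flat inside the steel parts tray. Then hang the pick back in its rest as it was. Never touch the ring with the fingers, and leave the other things on the table where they are.

Things in the scene. Friction and masses are not known exactly. Their poses are not given: they have to be found in the camera images.
- bearing_stand: Fixed stand: round green housing under a lamp. Origin: on the housing's axis at table level, z up; front (notch) is -x. Base plate 12 mm high, x -54..78, y +-58 mm. Housing wall radius 36..46, top z = 53.5 mm. The ring lies on the bearing face at z = 42 mm. A steel lip over the far 80 degrees overhangs the ring (2.5 mm above it), so lift the ring's front first, then the far side slips out.
- groove_front (a point): Where the ring's wire centre crosses the middle of the notch: 32 mm before (-x of) the housing's axis, 44.5 mm above the table; axes as the stand. The notch cuts wall and bearing face away, about 28 mm wide at the wall, from the base plate (z = 12 mm) up, and inward to radius 14 mm, so the ring bridges it and a tip can pass under the ring from outside.
- lamp_front (a point): Middle of the lamp head's front lower edge. The head (stand frame x -86..70, y +-30, z 198..222 mm) hangs over the housing, its post at x = 60 mm: while hooking, the pick's handle and the gripper must lean outward (to the stand's -x) about 35 degrees. Axes as the stand.
- ring: Loose split ring of round brass wire 5 mm thick, 30 to 55 g, mean radius 32 mm, gap about 50 degrees. Origin: ring centre at its underside; z its axis. Starts flat in the groove, axes within 0.06 rad of the stand's. Beside the gap one end is turned up as a tang 13 mm high, 12 mm from the middle of the notch toward -y; it stops a hook slipping off that end.
- ring_front (a point): Centre of the ring's wire where it bridges the notch (ring frame -32, 0, 2.5 mm). Hook the ring here.
- ring_tang (a point): Top of the upturned end of the ring (ring frame -29.7, -12, 13 mm).
- pick: Loose hook pick, 55 to 90 g. Origin: at its 90 degree bend; z up the handle, x along the tip. Steel 4 mm thick: tip 17 mm along +x (19 with its round end), shank along +z to 60 mm; then orange square handle 16x16 mm, z = 60..150 mm. In its rest it leans 35 degrees to the rest's -x, the tip rising 35 degrees to +x; leaned so, tip and shank form a V that holds the ring's wire.
- pick_grip (a point): Point to grip on the handle's axis, 126 mm above the bend, 24 mm below the top end; free on both sides (along the pick's y). Axes as the pick.
- pick_tip (a point): End of the hooked tip (pick frame 17, 0, 0 mm). Axes as the pick.
- pick_rest: Fixed sloping rest, base 92x70x8 mm, origin centre of its base at table level. The pick's bend lies at (35, 0, 30) mm of its frame, y axes alike. The cradle holds the handle from below (-x side) and under its foot, with cheeks 2 mm beside its lowest 37 mm; it is open to the pick's +x: lift the pick out 25 mm along its own x (up and forward), put it back the same way; gravity seats it.
- parts_tray: Fixed square steel tray 140x140 mm, 16 mm high, wall and floor 4 mm. Origin: centre of its underside. 
- tee_key: Loose T-handled key 70x90x12 mm, bystander. Origin: centre of its underside, as for the other bystanders.
- channel_block: Loose blue-grey U-shaped metal block 52x36x34 mm, bystander.
- spool_block: Loose blue-grey metal block with flanged ends, 50x82x26 mm, bystander.
- wood_bar: Loose wooden bar 60x24x18 mm, bystander.
- iron_wedge: Loose dark iron wedge 44x20x18 mm, bystander.
Mind the look-alikes: they are no part of the job. Leave any turquoise look-alike of the pick_rest alone.

How it is judged:
On the way, in this order (a step that is already met when the one before it is completed fails the run):
1. the pick is lifted out of its rest (distance of pick from where it was at the start of the episode above 0.04 m and contact force between the fingers and pick above 0.5 N), for 0.1 s.
2. the ring hangs on the pick, clear of the housing's groove (contact force between pick and ring above 0.1 N and height (world z) of ring above 0.075 m and distance of ring from where it was at the start of the episode above 0.04 m and contact force between ring and bearing_stand below 0.05 N), for 0.2 s.
3. the ring lies in the tray, free of the pick (horizontal distance between ring and parts_tray below 0.046 m and height (world z) of ring below 0.016 m and linear speed of ring below 0.03 m/s and contact force between pick and ring below 0.02 N), for 0.2 s.
At the end, for the whole second after the job is handed in: The ring lies flat inside the tray (centre within 46 mm of the tray's, under 16 mm high, level within 0.12 rad or turned over), at rest; the pick sits in its rest again (bend within 10 mm along x, 8 along y, 10 in height of its place, leaning 0.5 to 0.72 rad), released and at rest ((angle between ring's own z axis and vertical below 0.12 rad or angle between ring's own z axis and vertical above 2.9 rad) and angle between pick's own z axis and vertical between 0.5 and 0.72 rad and z of pick in the frame of pick_rest between 0.02 and 0.04 m and horizontal distance between ring and parts_tray below 0.046 m and height (world z) of ring below 0.016 m and linear speed of each of ring, pick below 0.02 m/s and x of pick in the frame of pick_rest between 0.025 and 0.045 m and y of pick in the frame of pick_rest between -0.008 and 0.008 m and contact force between pick and ring below 0.02 N); the robot touches nothing.
It fails at once if the fingers touch the ring (contact force between the fingers and ring above 0.3 N).
It fails at once if the ring is dropped or flung (linear speed of ring above 1.3 m/s).
It fails at once if a bystander is pushed away (distance of any of tee_key, channel_block, spool_block, wood_bar, iron_wedge from where it was at the start of the episode above 0.03 m).
It also fails if it takes over 69 s, if anything falls off the work surface, if the arm or the gripper's body presses on something with over 40 N, if the wrist force passes 120 N, or if a joint passes its speed limit or range.

### The arm

A 6-joint arm with a two-finger parallel gripper is mounted at the origin on a cart in front of the work surface, level with it; the furniture and walls round the work are solid. World frame = base frame: x ahead of the robot, y to its left, z up, the work surface at z = 0. Lengths are in m, angles in rad, forces in N, time in s.
With the tool pointing down it reaches from about 0.35 to 0.775 m from the base axis. Payload 7.3 kg.
Tool frame: the origin (TCP) lies on the centre line of the jaws, within the pads' length; the fingertips stand 25 mm ahead of it and the grasp point (between the pads) lies 6 mm ahead of it (tip_reach is the distance from the TCP to the fingertips, in m); z points along the fingers, y is the direction in which the jaws open and shut (so a half turn about z gives the same grasp; the last joint's range is limited). The gripper opens to 92 mm and grips with 3 to 60 N. Pads are 19 mm wide; open, the fingers measure 130 mm over their backs; the gripper's body (75 mm by 190 mm) begins 47 mm behind the grasp point.
Start: joints at [-1.259, 0.342, 1.524, -0, 1.275, -0.146], TCP at [0.232, -0.471, 0.252] pointing down, gripper open.
Joint ranges: [-2.53, 2.53], [-0.77, 2.02], [0.04, 2.7], [-1, 4.14], [0.28, 2.66], [-3.11, 3.11]. Speed limits (rad/s): [2.57, 2.57, 3.14, 3.14, 3.14, 3.14].

### API

Orientations are given as a rotation vector (axis times angle).
In Python, from station import read_state, get_image, camera_params, sign_off, tip_reach gives the robot as it stands. The module is installed in compiled form; this text tells all that it offers.
- The arm moves only by the tool drive_tool, never from a script. Its argument "plan" is a list of rows, each a list of 7 numbers: the closure, from 0 (fully open) to 1 (shut), then the shift along the tool's x, y, z in units of 30 mm (1.0 is 30 mm), then the turn, a rotation vector about the tool's x, y, z in units of 6 degrees (1.0 is 6 degrees). In form: [[fingers, tx, ty, tz, wx, wy, wz], ...]. A call has 1 to 8 rows; each row is the pose to reach, as a shift and turn from the pose commanded when the call began, along the tool's axes at that moment; what a row does not reach only later rows make up. A row lasts 1/12 s, in which the tool goes at most 41.7 mm and 7.16 degrees, less where a joint would pass 70% of its speed; a pose out of reach is approached as far as the arm can. A call with a gripper value outside its range is refused whole. The fingers move at their own pace and stop on an object; "grip_force" is the grip in N (left out, the last holds). Time passes only in rows, so rows that repeat a pose let the fingers close. It gives the time, the measured TCP pose, the force and the opening at its end, in the units of the state.
- read_state(): the state, without advancing time (a new reading comes with each control period).
- get_image(name): name is "scene" or "top" or "wrist"; returns the picture (384x512x3 uint8, blue, green, red); there is no depth.
- camera_params(name): a dict with "fx", "fy", "cx", "cy" (pixels), "cam_to_world" (4x4, takes a point from camera to world coordinates). Camera axes: x right, y up, looking along -z (the intrinsics and any distortion apply to the point x, -y, -z); pixel columns grow to the right and rows downward; lengths in m; the calibration is good to about 2 mm. A picture is of the moment at which its call begins: read the wrist's pose just before it. camera_params takes no time and is no camera call; for the wrist camera it gives the pose at the moment of the call.
- sign_off(): hands the job in, once; it reports no verdict.
The state is a dict: "time": time; "qpos": joint angles; "dq": joint speeds; "effort": joint torques, N m; "tcp_pos": TCP position; "tcp_rot": TCP orientation; "force": force on the tool from outside, world axes, zero at the start; "ft_torque": the same for the moment, N m; "opening": finger opening in m.
Only numpy, scipy, OpenCV 4.12 (cv2) and the standard library are available. Lean on these libraries where they do the work, as an engineer would, in place of code of your own. Each camera call takes 0.05 s, during which the arm holds its last target. There are 200 camera calls.

## Working session

There is one attempt and no reset: what is moved stays moved. The work goes in short steps, Python scripts to look and compute and a tool call to move; the robot and the scene stay as the last step left them, time stands still between calls to the robot, and variables do not carry over. Pictures are saved under pics/ and viewed, about 8 in all and at most 12, crops included, and the job is handed in when it is done.

Besides the shell and the picture viewer there is one more tool, called after "Call:" by a JSON object that holds its "op" and its "data", one argument or row to a line. drive_tool: Moves the arm, as the interface text tells. Its arguments: {"type":"object","properties":{"plan":{"type":"array","items":{"type":"array","items":{"type":"number"}}},"grip_force":{"type":"number"}},"required":["plan"]}

```bash
ls; mkdir -p pics
cat > h.py <<'E'
import numpy as np, cv2
from scipy.spatial.transform import Rotation as R
from station import read_state, get_image, camera_params
np.set_printoptions(precision=4,suppress=True)
def proj(P,c):
    T=np.linalg.inv(np.array(c['cam_to_world'])); p=T[:3,:3]@np.asarray(P,float)+T[:3,3]
    return np.array([c['cx']+c['fx']*p[0]/-p[2], c['cy']+c['fy']*-p[1]/-p[2]])
def ray(u,v,c,z):
    T=np.array(c['cam_to_world']); d=T[:3,:3]@np.array([(u-c['cx'])/c['fx'],-(v-c['cy'])/c['fy'],-1.])
    return T[:3,3]+d*(z-T[2,3])/d[2]
E
python3 - <<'E'
from h import *
s=read_state(); print(s)
for n in ['scene','top','wrist']:
    c=camera_params(n); print(n,c)
    im=get_image(n); cv2.imwrite(f'pics/{n}0.png',im)
a=cv2.imread('pics/scene0.png');
for n in ['scene','top']:
    cv2.imwrite(f'pics/{n}0b.png',cv2.resize(cv2.imread(f'pics/{n}0.png'),(800,600),interpolation=cv2.INTER_CUBIC))
E
```

```text
pics
{'time': 0.0, 'qpos': array([-1.259 ,  0.3427,  1.525 , -0.    ,  1.2754, -0.146 ]), 'dq': array([ 0.0008,  0.0023,  0.0002, -0.0011, -0.0003, -0.0006]), 'effort': array([  0.0031, -43.124 , -24.4218,   0.072 ,   0.056 ,  -0.0001]), 'tcp_pos': array([ 0.2319, -0.4706,  0.251 ]), 'tcp_rot': array([-3.0581, -0.7125,  0.0002]), 'force': array([-0.7447, -0.5258,  0.3545]), 'ft_torque': array([ 0.0135, -0.0282,  0.0081]), 'opening': 0.09161117069254067}
scene {'fx': 467.72678181566437, 'fy': 467.72678181566437, 'cx': 259.3924217979163, 'cy': 185.92825370452454, 'cam_to_world': array([[ 0.5817,  0.5975, -0.5519, -0.257 ],
       [-0.8133,  0.4386, -0.3823, -0.5215],
       [ 0.0137,  0.6713,  0.7411,  1.1773],
       [ 0.    ,  0.    ,  0.    ,  1.    ]])}
top {'fx': 482.50210297115876, 'fy': 482.50210297115876, 'cx': 258.25853130974406, 'cy': 194.0055594821097, 'cam_to_world': array([[-0.3313,  0.87  , -0.3652,  0.125 ],
       [-0.9435, -0.3016,  0.1375,  0.1591],
       [ 0.0095,  0.3901,  0.9207,  1.154 ],
       [ 0.    ,  0.    ,  0.    ,  1.    ]])}
wrist {'fx': 307.8793139917404, 'fy': 307.8793139917404, 'cx': 253.43755574657968, 'cy': 187.14967584434876, 'cam_to_world': array([[ 0.4431,  0.868 ,  0.2241,  0.292 ],
       [-0.8965,  0.4295,  0.1091, -0.441 ],
       [-0.0016, -0.2493,  0.9684,  0.3854],
       [ 0.    ,  0.    ,  0.    ,  1.    ]])}
```

View pics/scene0b.png

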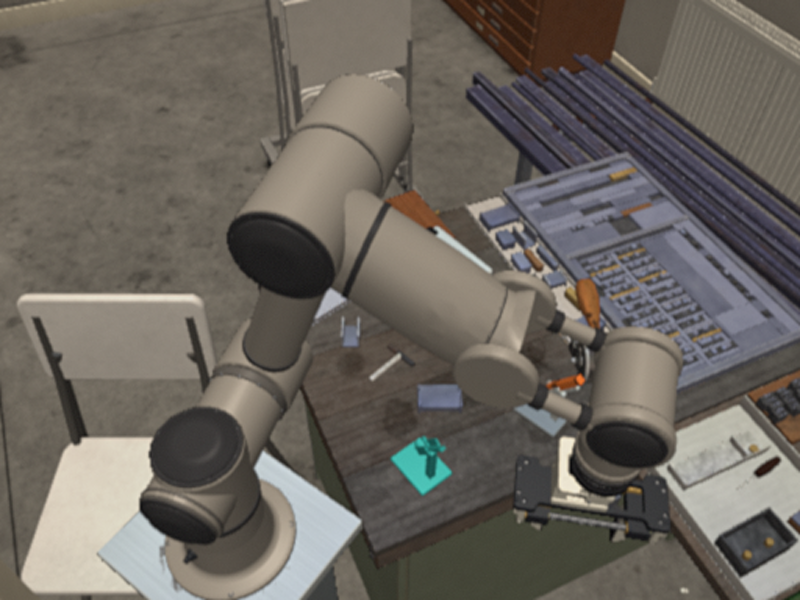

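View pics/top0b.png

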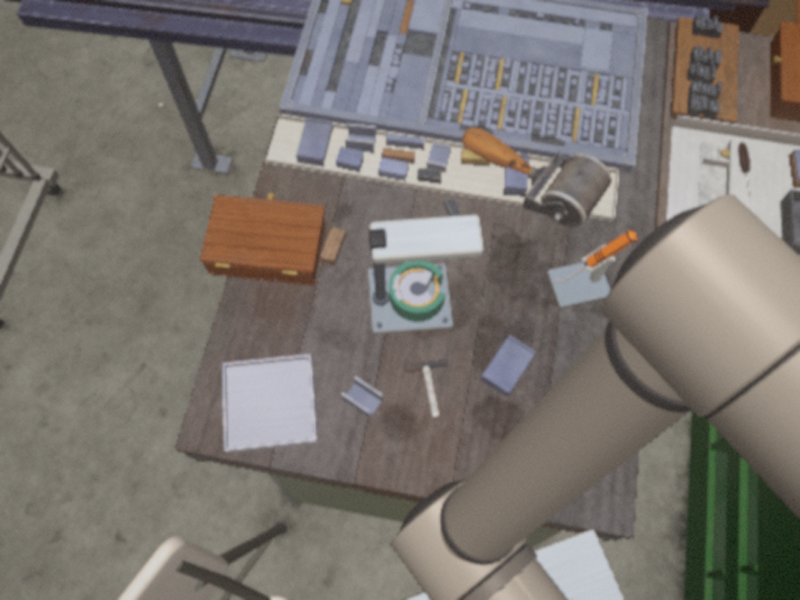

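Run:
```python
from h import *
c=camera_params('top'); k=512/800
for n,z,ps in [('plate',.012,[(370,268),(447,262),(452,328),(372,331)]),('tray',.016,[(222,363),(312,355),(316,441),(225,451)]),('rest',.008,[(549,270),(600,262),(610,297),(558,306)]),('handletop',.13,[(635,237)]),('lamp',.222,[(370,222),(480,215),(483,255),(371,260)])]:
    P=np.array([ray(u*k,v*k,c,z) for u,v in ps]); print(n,P[:,:2].tolist(),P.mean(0))
im=cv2.imread('pics/top0.png')
a=im[130:230,220:310]; b=im[130:230,340:430]
cv2.imwrite('pics/c1.png',cv2.resize(np.hstack([a,b]),None,fx=4.4,fy=4.4,interpolation=cv2.INTER_CUBIC))
s=read_state(); print(R.from_rotvec(s['tcp_rot']).as_matrix())
# wrist cam in tcp frame
T=np.eye(4);T[:3,:3]=R.from_rotvec(s['tcp_rot']).as_matrix();T[:3,3]=s['tcp_pos']
print(np.linalg.inv(T)@camera_params('wrist')['cam_to_world'])
```

```text
plate [[0.6567154829408804, 0.02055237679606739], [0.6249303250968925, -0.10554193018540842], [0.5107537554018983, -0.071213240922752], [0.5483888424808981, 0.05308632580908887]] [ 0.5852 -0.0258  0.012 ]
tray [[0.5733352183353538, 0.2946887627274541], [0.5394563983406471, 0.15650607650963974], [0.40518245628282157, 0.1903086490791078], [0.43580619658511566, 0.32432633418156265]] [0.4884 0.2415 0.016 ]
rest [[0.5563937089229702, -0.2637755264801647], [0.5418522922360334, -0.351657996147578], [0.4775681623095641, -0.3397552212508306], [0.49105817350877046, -0.251358765459322]] [ 0.5167 -0.3016  0.008 ]
handletop [[0.5187168748045636, -0.36653563670149447]] [ 0.5187 -0.3665  0.13  ]
lamp [[0.626950492926407, 0.023468100621254567], [0.586897192712019, -0.12705432684547024], [0.5267850954206392, -0.10769092788156565], [0.5700532369411698, 0.04089891961667992]] [ 0.5777 -0.0426  0.222 ]
[[ 0.897   0.442  -0.0004]
 [ 0.442  -0.897   0.0012]
 [ 0.0002 -0.0012 -1.    ]]
[[ 0.0013  0.9684  0.2495  0.067 ]
 [ 1.     -0.0012 -0.0002 -0.0002]
 [ 0.0001  0.2495 -0.9684 -0.1343]
 [ 0.      0.      0.      1.    ]]
```

View pics/c1.png

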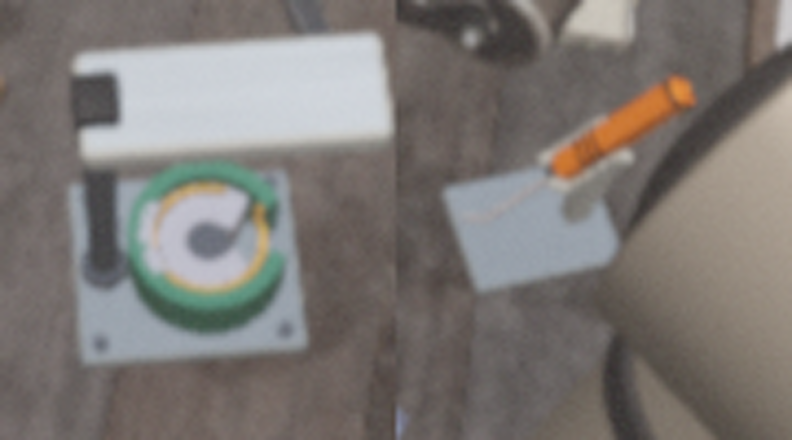

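```bash
cat >> h.py <<'E'
def Rt(yaw,tilt):  # tool x along frame +x (yaw), leaning outward by tilt (rad)
    f=R.from_euler('z',yaw); b=R.from_matrix(np.diag([1.,-1,-1]))
    return f*R.from_euler('y',-tilt)*b   # pick rotation then tool=pick*diag(1,-1,-1)
def row(pos,rot,p0=None,r0=None):
    if p0 is None:
        s=read_state(); p0=s['tcp_pos']; r0=R.from_rotvec(s['tcp_rot'])
    d=r0.inv().apply(np.asarray(pos)-p0)/.03; w=np.degrees((r0.inv()*rot).as_rotvec())/6
    return np.round(np.r_[d,w],3)
E
python3 - <<'E'
from h import *
yr=np.radians(80.6)
r=Rt(yr,0); print(r.as_matrix()); print(row([.52,-.24,.28],r))
r=Rt(yr,np.radians(35)); print(r.as_matrix())
E
```

```text
[[ 0.1633  0.9866  0.    ]
 [ 0.9866 -0.1633  0.    ]
 [ 0.      0.     -1.    ]]
[12.011 -2.655 -0.955 -0.01  -0.007 -9.062]
[[ 0.1338  0.9866  0.0937]
 [ 0.8082 -0.1633  0.5659]
 [ 0.5736  0.     -0.8192]]
```

Call:
{"op": "drive_tool", "data": {
  "plan": [
    [0.3,12,-2.65,-0.95,0,0,-9.06],
    [0.3,12,-2.65,-0.95,0,0,-9.06],
    [0.3,12,-2.65,-0.95,0,0,-9.06],
    [0.3,12,-2.65,-0.95,0,0,-9.06],
    [0.3,12,-2.65,-0.95,0,0,-9.06],
    [0.3,12,-2.65,-0.95,0,0,-9.06],
    [0.3,12,-2.65,-0.95,0,0,-9.06],
    [0.3,12,-2.65,-0.95,0,0,-9.06]
  ],
  "grip_force": 30
}}

```text
time: 0.82
tcp_pos: [0.4927, -0.2615, 0.2774]
tcp_rot: [-2.389, -2.039, 0.0]
force: [0.2, -1.5, -0.2]
opening: 0.0644
```

Run:
```python
from h import *
for i in range(3): get_image('wrist')
c=camera_params('wrist'); im=get_image('wrist'); np.save('pics/w1.npy',im)
import pickle; pickle.dump(c,open('pics/w1.pkl','wb'))
print(read_state()['tcp_pos'],R.from_rotvec(read_state()['tcp_rot']).as_matrix())
cv2.imwrite('pics/w1.png',cv2.resize(im,(800,600),interpolation=cv2.INTER_CUBIC))
for p in [(.5167,-.3016,.008),(.5224,-.267,.03),(.582,-.0375,.0535)]: print(proj(p,c)*800/512)
```

```text
[ 0.4918 -0.2624  0.2769] [[ 0.1617  0.9868 -0.001 ]
 [ 0.9868 -0.1617  0.0001]
 [-0.     -0.001  -1.    ]]
[430.2309 292.005 ]
[433.0916 256.4975]
[ 478.7873 -104.6848]
```

View pics/w1.png

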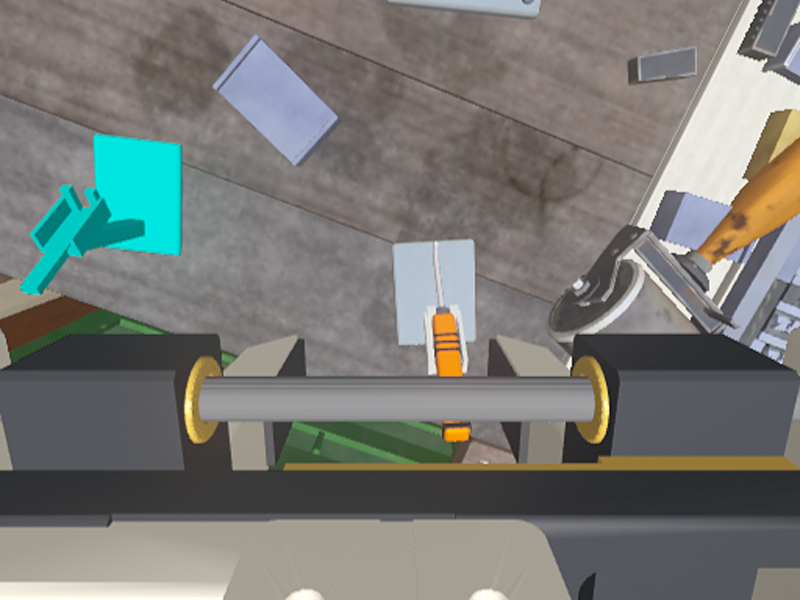

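Run:
```python
from h import *
import pickle; c=pickle.load(open('pics/w1.pkl','rb')); k=.64
P=np.array([ray(u*k,v*k,c,.008)[:2] for u,v in [(393,243),(473,239),(476,343),(398,346)]]); print(P,P.mean(0))
print('len',np.linalg.norm(P[0]-P[3]),np.linalg.norm(P[1]-P[2]),np.linalg.norm(P[0]-P[1]),np.linalg.norm(P[3]-P[2]))
for a,b in [(3,0),(2,1)]: d=P[b]-P[a]; print(np.degrees(np.arctan2(d[1],d[0])))
d=P[1]-P[0]; print('y',np.degrees(np.arctan2(d[1],d[0]))+90,); d=P[2]-P[3]; print(np.degrees(np.arctan2(d[1],d[0]))+90)
o=P.mean(0)
for yaw in (80,81,82,83,84):
    y=np.radians(yaw); f=R.from_euler('z',y)
    m=lambda p: f.apply(p)+np.r_[o,0]
    a=np.radians(35); pk=lambda x,z: m([.035+x*np.cos(a)-z*np.sin(a),0,.03+x*np.sin(a)+z*np.cos(a)])
    print(yaw,'tip',proj(pk(.019,0),c)/k,'foot',proj(pk(.008,.06),c)/k,'top centre',proj(pk(0,.15),c)/k,'grip',pk(0,.126),'bend',pk(0,0))
```

```text
[[ 0.4917 -0.2544]
 [ 0.5587 -0.2617]
 [ 0.5503 -0.3544]
 [ 0.4814 -0.3463]] [ 0.5205 -0.3042]
len 0.09243784515469312 0.09309341591056419 0.06741745084770223 0.06944597092316049
83.60561403451055
84.85382009698783
y 83.81654172550415
83.2877309135959
80 tip [440.7056 241.7112] foot [443.6846 311.3745] top centre [450.685  437.1449] grip [ 0.514  -0.3409  0.1332] bend [ 0.5266 -0.2697  0.03  ]
81 tip [439.5657 241.7025] foot [443.5092 311.3732] top centre [452.1664 437.1554] grip [ 0.5147 -0.341   0.1332] bend [ 0.526  -0.2696  0.03  ]
82 tip [438.4253 241.7136] foot [443.3337 311.3748] top centre [453.6485 437.1428] grip [ 0.5153 -0.3411  0.1332] bend [ 0.5254 -0.2695  0.03  ]
83 tip [437.2849 241.7446] foot [443.1582 311.3794] top centre [455.131  437.1072] grip [ 0.516  -0.3412  0.1332] bend [ 0.5248 -0.2694  0.03  ]
84 tip [436.1449 241.7953] foot [442.9828 311.3869] top centre [456.6134 437.0484] grip [ 0.5166 -0.3412  0.1332] bend [ 0.5242 -0.2694  0.03  ]
```

```bash
cat >> h.py <<'E'
YR=np.radians(84); RO=np.array([.5205,-.3042,0]); T35=np.radians(35)
GRIP=np.array([.5166,-.3412,.1332])
RP=Rt(YR,T35)
def seat(off=(0,0,0)): # tcp when pick seated, offset along tool axes (m)
    return GRIP+RP.apply(np.array([0,0,-.006])+np.asarray(off))
E
python3 - <<'E'
from h import *
print(row(seat((0,0,-.1)),RP)); print(seat(),seat((0,0,-.1)))
E
```

```text
[-4.483  1.358  1.894  0.159  5.832 -0.537]
[ 0.5162 -0.3446  0.1381] [ 0.5102 -0.4017  0.22  ]
```

Call:
{"op": "drive_tool", "data": {
  "plan": [
    [0.3,-4.48,1.36,1.89,0.16,5.83,-0.54],
    [0.3,-4.48,1.36,1.89,0.16,5.83,-0.54],
    [0.3,-4.48,1.36,1.89,0.16,5.83,-0.54],
    [0.3,-4.48,1.36,1.89,0.16,5.83,-0.54],
    [0.3,-4.48,1.36,1.89,0.16,5.83,-0.54],
    [0.3,-4.48,1.36,1.89,0.16,5.83,-0.54],
    [0.3,-4.48,1.36,1.89,0.16,5.83,-0.54],
    [0.3,-4.48,1.36,1.89,0.16,5.83,-0.54]
  ]
}}

```text
time: 1.68
tcp_pos: [0.5094, -0.4026, 0.2216]
tcp_rot: [-1.985, -1.783, -0.623]
force: [0.5, 0.3, 0.7]
opening: 0.0642
```

Run:
```python
from h import *
get_image('top');print(read_state())
print(row(seat((0,0,0)),RP)); print(seat((0,0,-.1)))
```

```text
{'time': 1.7333, 'qpos': array([-0.9591,  0.8409,  0.8639,  0.4077,  1.8904, -0.8148]), 'dq': array([ 0.0214, -0.0212, -0.0046,  0.0048,  0.0085, -0.0032]), 'effort': array([ -1.69  , -62.5698, -23.3039,   1.63  ,   1.909 ,   0.024 ]), 'tcp_pos': array([ 0.51  , -0.4018,  0.2228]), 'tcp_rot': array([-1.9842, -1.7862, -0.6234]), 'force': array([0.8708, 0.6275, 0.045 ]), 'ft_torque': array([-0.3377, -0.0412, -0.0062]), 'opening': 0.06406657299425786}
[-0.032 -0.001  3.412  0.027  0.043  0.006]
[ 0.5102 -0.4017  0.22  ]
```

Call:
{"op": "drive_tool", "data": {
  "plan": [
    [0.3,0,0,0.9,0,0,0],
    [0.3,0,0,1.8,0,0,0],
    [0.3,0,0,2.6,0,0,0],
    [0.3,0,0,3.2,0,0,0],
    [0.3,0,0,3.33,0,0,0],
    [0.3,0,0,3.33,0,0,0],
    [0.3,0,0,3.33,0,0,0],
    [0.3,0,0,3.33,0,0,0]
  ]
}}

```text
time: 2.4
tcp_pos: [0.5165, -0.3463, 0.141]
tcp_rot: [-1.984, -1.786, -0.625]
force: [0.1, -0.1, 0.4]
opening: 0.0643
```

Run:
```python
from h import *
P=[]
for i in range(4): 
    im=get_image('wrist'); s=read_state(); P.append(np.r_[s['tcp_pos'],s['tcp_rot'],s['force']])
print(np.array(P)); print(row(seat(),RP), RP.as_rotvec(),seat())
cv2.imwrite('pics/w2.png',im)
```

```text
[[ 0.5163 -0.3465  0.1406 -1.9839 -1.7854 -0.6254 -0.0893  0.3769 -0.445 ]
 [ 0.5162 -0.3465  0.1402 -1.9838 -1.7845 -0.6256 -0.4259 -0.1117 -0.238 ]
 [ 0.5161 -0.3464  0.1398 -1.9834 -1.7837 -0.6256  0.6142 -0.5825 -0.0463]
 [ 0.516  -0.3463  0.1395 -1.9831 -1.7831 -0.6257  0.3239  0.5923  0.1926]]
[ 0.018  0.003  0.07   0.027  0.014 -0.005] [-1.9799 -1.7827 -0.6243] [ 0.5162 -0.3446  0.1381]
```

View pics/w2.png

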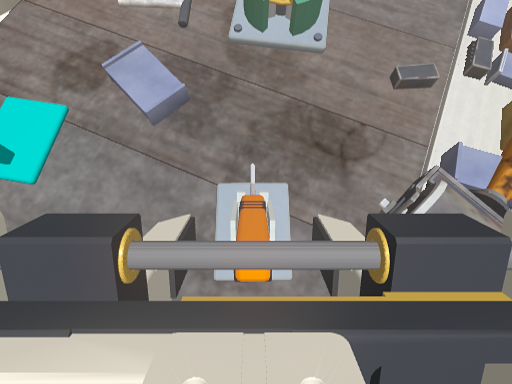

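Call:
{"op": "drive_tool", "data": {
  "plan": [
    [1,0,0,0,0,0,0],
    [1,0,0,0,0,0,0],
    [1,0,0,0,0,0,0],
    [1,0,0,0,0,0,0],
    [1,0,0,0,0,0,0],
    [1,0,0,0,0,0,0],
    [1,0,0,0,0,0,0],
    [1,0,0,0,0,0,0]
  ],
  "grip_force": 40
}}

```text
time: 3.27
tcp_pos: [0.5159, -0.3455, 0.1389]
tcp_rot: [-1.982, -1.782, -0.626]
force: [2.0, 1.1, -1.3]
opening: 0.016
```

Call:
{"op": "drive_tool", "data": {
  "plan": [
    [1,0.2,0,0,0,0,0],
    [1,0.4,0,0,0,0,0],
    [1,0.7,0,0,0,0,0],
    [1,1.0,0,0,0,0,0],
    [1,1.4,0,0,0,0,0],
    [1,1.8,0,0,0,0,0],
    [1,2.0,0,0,0,0,0],
    [1,2.0,0,0,0,0,0]
  ]
}}

```text
time: 3.93
tcp_pos: [0.5217, -0.2953, 0.1749]
tcp_rot: [-1.981, -1.785, -0.626]
force: [0.3, 0.1, -0.9]
opening: 0.0158
```

```bash
cat >> h.py <<'E'
YS=np.radians(76); SO=np.array([.582,-.0375,0])
def stand(x,z,yaw=None,so=None,y=0.,tilt=T35):  # tcp pose for bend at (x,y,z) of stand frame
    yaw=YS if yaw is None else yaw; so=SO if so is None else so
    b=so+R.from_euler('z',yaw).apply([x,y,z]); r=Rt(yaw,tilt)
    return b-r.apply([0,0,.132]), r
E
python3 - <<'E'
from h import *
C=seat((.06,0,0)); s=read_state(); print(s['tcp_pos'],s['force'],C,R.from_rotvec(s['tcp_rot']).as_rotvec()-RP.as_rotvec())
p,r=stand(-.113,.06); print(p,row(p,r,C,RP))
E
```

```text
[ 0.5217 -0.2953  0.1749] [ 0.2909  0.0785 -0.9278] [ 0.5214 -0.2957  0.1725] [-0.0009 -0.0026 -0.0015]
[ 0.5363 -0.2206  0.1681] [ 1.999  0.234  1.579 -0.765  0.     1.092]
```

Call:
{"op": "drive_tool", "data": {
  "plan": [
    [1,0.5,0.05,0.4,-0.2,0,0.25],
    [1,1.0,0.1,0.8,-0.4,0,0.5],
    [1,1.5,0.17,1.2,-0.6,0,0.8],
    [1,2.0,0.23,1.58,-0.77,0,1.09],
    [1,2.0,0.23,1.58,-0.77,0,1.09],
    [1,2.0,0.23,1.58,-0.77,0,1.09],
    [1,2.0,0.23,1.58,-0.77,0,1.09],
    [1,2.0,0.23,1.58,-0.77,0,1.09]
  ]
}}

```text
time: 4.6
tcp_pos: [0.5361, -0.2226, 0.1688]
tcp_rot: [-2.12, -1.655, -0.67]
force: [-0.4, -0.6, -1.0]
opening: 0.0158
```

Run:
```python
from h import *
import pickle
for i in range(6): get_image('top')
c=camera_params('wrist'); im=get_image('wrist'); s=read_state(); print(s['tcp_pos'],s['force'],s['tcp_rot'],stand(-.113,.06)[1].as_rotvec())
pickle.dump(c,open('pics/w3.pkl','wb')); cv2.imwrite('pics/w3raw.png',im)
cv2.imwrite('pics/w3.png',cv2.resize(im[0:220,110:400],(791,600),interpolation=cv2.INTER_CUBIC))
```

```text
[ 0.536  -0.2217  0.1688] [-0.8604 -0.2351  0.2731] [-2.1198 -1.6539 -0.6697] [-2.1178 -1.6546 -0.6677]
```

View pics/w3.png

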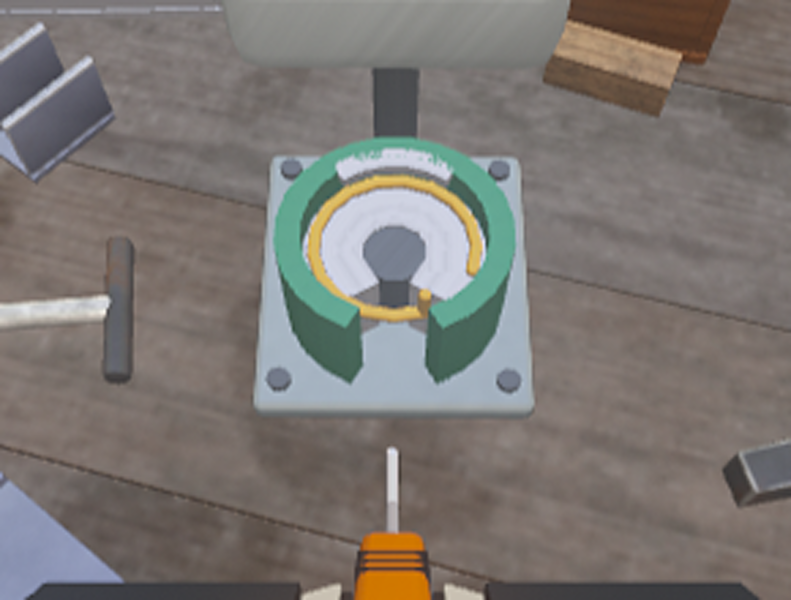

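Run:
```python
from h import *
import pickle; c=pickle.load(open('pics/w3.pkl','rb')); k=791/290
cr=lambda P: (proj(P,c)-[110,0])*k
un=lambda u,v,z: ray(u/k+110,v/k,c,z)
P=np.array([un(u,v,.012)[:2] for u,v in [(256,406),(532,406),(519,158),(275,158)]]); print(P,P.mean(0))
L=lambda a,b:np.linalg.norm(P[a]-P[b]); print(L(0,1),L(2,3),L(1,2),L(0,3))
for a,b in [(0,3),(1,2)]: d=P[b]-P[a]; print(np.degrees(np.arctan2(d[1],d[0])))
d=P[1]-P[0]; print(np.degrees(np.arctan2(d[1],d[0]))+90); d=P[2]-P[3]; print(np.degrees(np.arctan2(d[1],d[0]))+90)
print('wire',un(393,314,.0445),'tang',un(425,291,.055))
s=read_state(); rt=R.from_rotvec(s['tcp_rot']); b=s['tcp_pos']+rt.apply([0,0,.132])
print('tip pred',cr(b+rt.apply([.019,0,0])),'bend',b)
from scipy.optimize import least_squares
obs=[((-.054,.058,.012),(256,406)),((-.054,-.058,.012),(532,406)),((.078,-.058,.012),(519,158)),((.078,.058,.012),(275,158)),((-.032,0,.0445),(393,314))]
def f(q): 
    rr=R.from_euler('z',q[2]); return np.concatenate([cr(rr.apply(p)+[q[0],q[1],0])-np.array(o) for p,o in obs])
z=least_squares(f,[.582,-.0375,np.radians(76)]); print(z.x,np.degrees(z.x[2]),z.fun)
q=z.x; rr=R.from_euler('z',q[2])
for p in [(-.032,0,.0445),(-.0297,-.012,.055),(0,.046,.0535),(0,-.046,.0535),(-.0297,-.012,.0445)]: print(p,cr(rr.apply(p)+[q[0],q[1],0]), rr.apply(p)+[q[0],q[1],0])
```

```text
[[ 0.5164 -0.0741]
 [ 0.6255 -0.1013]
 [ 0.658   0.0225]
 [ 0.549   0.0497]] [ 0.5872 -0.0258]
0.11237908683070791 0.11241843506887314 0.1280512409487592 0.12799908282454867
75.28250685938684
75.26519347300913
75.99154134512415
76.0178754786408
wire [ 0.5758 -0.0661  0.0445] tang [ 0.588  -0.0661  0.055 ]
tip pred [391.4459 450.5069] bend [ 0.5546 -0.1483  0.0606]
[ 0.5842 -0.0364  1.3171] 75.46505372633014 [-4.6552  0.9888  4.5184  3.3292  2.6095 -4.1609 -4.4776 -6.0688  1.6643
  2.5661]
(-0.032, 0, 0.0445) [394.6643 316.5661] [ 0.5762 -0.0674  0.0445]
(-0.0297, -0.012, 0.055) [427.3724 295.345 ] [ 0.5884 -0.0682  0.055 ]
(0, 0.046, 0.0535) [275.3378 230.8691] [ 0.5397 -0.0249  0.0535]
(0, -0.046, 0.0535) [515.4902 232.7391] [ 0.6287 -0.0479  0.0535]
(-0.0297, -0.012, 0.0445) [426.2309 311.6513] [ 0.5884 -0.0682  0.0445]
```

```bash
cat >> h.py <<'E'
C1=stand(-.113,.06)
YS=np.radians(75.7); SO=np.array([.5839,-.0357,0])
E
python3 - <<'E'
from h import *
for x,z in [(-.085,.024),(-.034,.024)]: 
    p,r=stand(x,z); print(row(p,r,*C1))
E
```

```text
[ 0.137  0.019  1.561 -0.029  0.     0.041]
[ 1.529  0.028  2.536 -0.029  0.     0.041]
```

Call:
{"op": "drive_tool", "data": {
  "plan": [
    [1,0.07,0.01,0.8,-0.03,0,0.04],
    [1,0.14,0.02,1.56,-0.03,0,0.04],
    [1,0.14,0.02,1.56,-0.03,0,0.04],
    [1,0.14,0.02,1.56,-0.03,0,0.04],
    [1,0.5,0.02,1.8,-0.03,0,0.04],
    [1,0.85,0.02,2.05,-0.03,0,0.04],
    [1,1.2,0.02,2.3,-0.03,0,0.04],
    [1,1.53,0.03,2.54,-0.03,0,0.04]
  ]
}}

```text
time: 5.62
tcp_pos: [0.5572, -0.1416, 0.1335]
tcp_rot: [-2.125, -1.65, -0.672]
force: [-0.1, -0.6, -0.2]
opening: 0.0155
```

Run:
```python
from h import *
import pickle
for i in range(6): get_image('top')
c=camera_params('wrist'); im=get_image('wrist'); s=read_state(); print(s['tcp_pos'],s['force'],s['tcp_rot'],stand(-.034,.024)[0],stand(-.034,.024)[1].as_rotvec())
cv2.imwrite('pics/w4.png',cv2.resize(im[0:220,110:400],(791,600),interpolation=cv2.INTER_CUBIC))
for x,z in [(-.033,.0382),(-.033,.048),(-.036,.085),(-.046,.1)]: 
    p,r=stand(x,z); print(row(p,r,*stand(-.034,.024)))
```

```text
[ 0.5568 -0.1433  0.1328] [ 0.8674  0.1043 -0.7197] [-2.1253 -1.6492 -0.6716] [ 0.5568 -0.142   0.1321] [-2.1228 -1.6496 -0.6693]
[ 0.299 -0.    -0.369  0.     0.     0.   ]
[ 0.486 -0.    -0.636  0.     0.     0.   ]
[ 1.112  0.    -1.704  0.     0.     0.   ]
[ 1.125  0.    -2.305  0.     0.     0.   ]
```

View pics/w4.png

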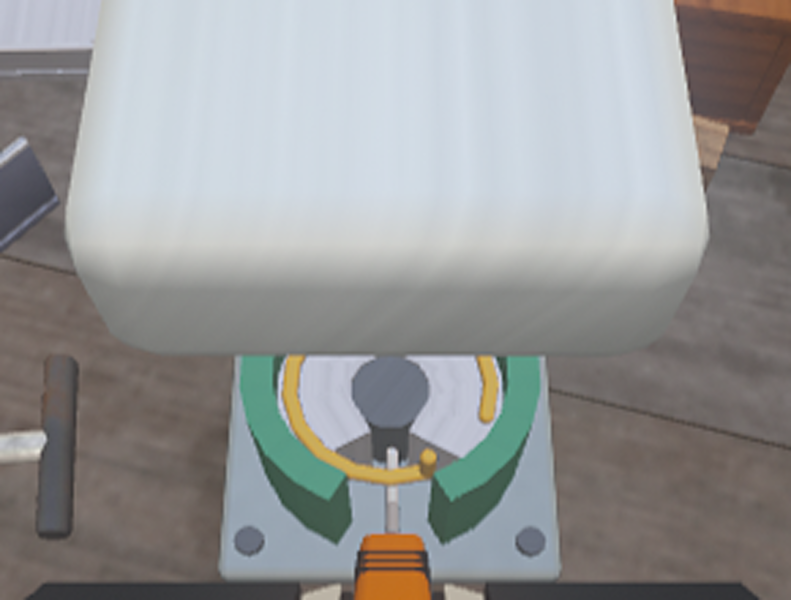

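Call:
{"op": "drive_tool", "data": {
  "plan": [
    [1,0.1,0,-0.12,0,0,0],
    [1,0.2,0,-0.25,0,0,0],
    [1,0.3,0,-0.37,0,0,0],
    [1,0.36,0,-0.46,0,0,0],
    [1,0.42,0,-0.55,0,0,0],
    [1,0.49,0,-0.64,0,0,0],
    [1,0.6,0,-0.8,0,0,0],
    [1,0.7,0,-0.97,0,0,0]
  ]
}}

```text
time: 6.63
tcp_pos: [0.5568, -0.1422, 0.1691]
tcp_rot: [-2.124, -1.649, -0.671]
force: [0.3, -0.0, -1.0]
opening: 0.0156
```

Run:
```python
from h import *
b=stand(-.034,.024); p=b[0]+b[1].apply(np.array([.7,0,-.97])*.03)
rr=R.from_euler('z',YS); print('bend',rr.inv().apply(p+b[1].apply([0,0,.132])-SO))
get_image('top'); im=get_image('wrist'); s=read_state(); print(s['tcp_pos'],p,s['force'])
cv2.imwrite('pics/w5.png',cv2.resize(im[0:220,110:400],(791,600),interpolation=cv2.INTER_CUBIC))
```

```text
bend [-0.0335 -0.      0.0599]
[ 0.5573 -0.1427  0.1698] [ 0.5569 -0.1415  0.168 ] [-0.5015  0.0563 -0.9419]
```

View pics/w5.png

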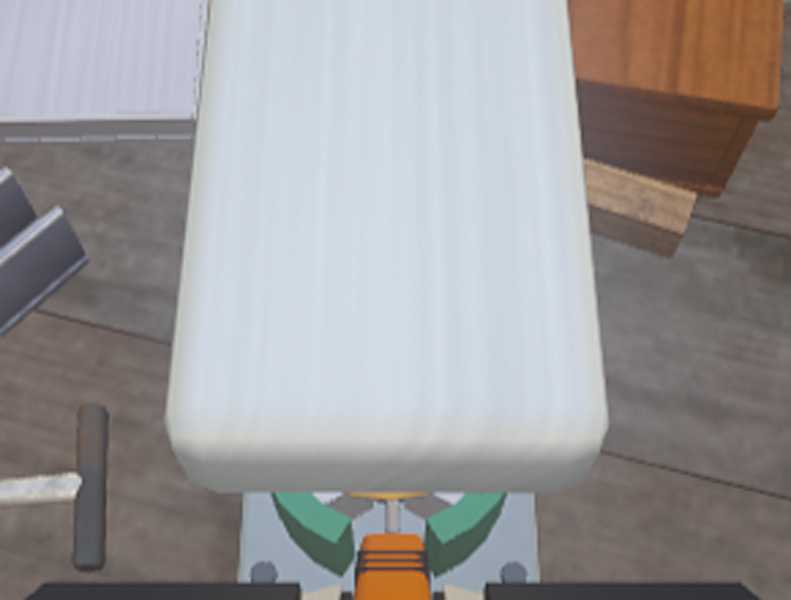

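Run:
```python
from h import *
b=stand(-.0335,.0599)
for x,z in [(-.035,.072),(-.036,.085),(-.040,.096),(-.045,.106),(-.049,.115),(-.053,.124),(-.057,.133),(-.06,.14)]: 
    p,r=stand(x,z); print(row(p,r,*b))
```

```text
[ 0.19   0.    -0.359  0.     0.     0.   ]
[ 0.412  0.    -0.733  0.     0.     0.   ]
[ 0.513  0.    -1.11   0.     0.     0.   ]
[ 0.567  0.    -1.479  0.     0.     0.   ]
[ 0.63  -0.    -1.801  0.     0.     0.   ]
[ 0.693 -0.    -2.123  0.     0.     0.   ]
[ 0.756  0.    -2.445  0.     0.     0.   ]
[ 0.808  0.    -2.694  0.     0.     0.   ]
```

Call:
{"op": "drive_tool", "data": {
  "plan": [
    [1,0.1,0,-0.18,0,0,0],
    [1,0.19,0,-0.36,0,0,0],
    [1,0.3,0,-0.55,0,0,0],
    [1,0.41,0,-0.73,0,0,0],
    [1,0.46,0,-0.92,0,0,0],
    [1,0.51,0,-1.11,0,0,0],
    [1,0.54,0,-1.3,0,0,0],
    [1,0.57,0,-1.48,0,0,0]
  ]
}}

```text
time: 7.4
tcp_pos: [0.5538, -0.1538, 0.2154]
tcp_rot: [-2.125, -1.649, -0.671]
force: [-0.9, -0.2, -1.1]
opening: 0.0157
```

Call:
{"op": "drive_tool", "data": {
  "plan": [
    [1,0.03,0,-0.16,0,0,0],
    [1,0.06,0,-0.32,0,0,0],
    [1,0.09,0,-0.48,0,0,0],
    [1,0.13,0,-0.64,0,0,0],
    [1,0.16,0,-0.8,0,0,0],
    [1,0.19,0,-0.97,0,0,0],
    [1,0.22,0,-1.1,0,0,0],
    [1,0.24,0,-1.21,0,0,0]
  ]
}}

```text
time: 8.07
tcp_pos: [0.5502, -0.1681, 0.2492]
tcp_rot: [-2.125, -1.65, -0.672]
force: [0.1, -0.1, -0.5]
opening: 0.016
```

Run:
```python
from h import *
b=stand(-.0335,.0599); p=b[0]+b[1].apply(np.array([.81,0,-2.69])*.03)
s=read_state(); print(s['tcp_pos'],p,s['force'])
a=get_image('scene'); w=get_image('wrist'); t=get_image('top')
c=camera_params('scene'); q=p+b[1].apply([0,0,.132])
u=proj(q,c).astype(int); v=proj(q,camera_params('top')).astype(int); print(q,u,v)
def cut(im,u,n=45): 
    x=np.clip(u[0],n,512-n); y=np.clip(u[1],n,384-n); return cv2.resize(im[y-n:y+n,x-n:x+n],(390,390),interpolation=cv2.INTER_CUBIC)
cv2.imwrite('pics/w6.png',np.vstack([np.hstack([cut(a,u),cut(t,v)]),cv2.resize(w[110:210,160:350],(780,205*2))[200:]]))
```

```text
[ 0.5502 -0.1681  0.2492] [ 0.5504 -0.1671  0.2481] [ 0.0869 -0.056  -0.4725]
[ 0.5691 -0.0937  0.1399] [299 191] [293 165]
```

View pics/w6.png

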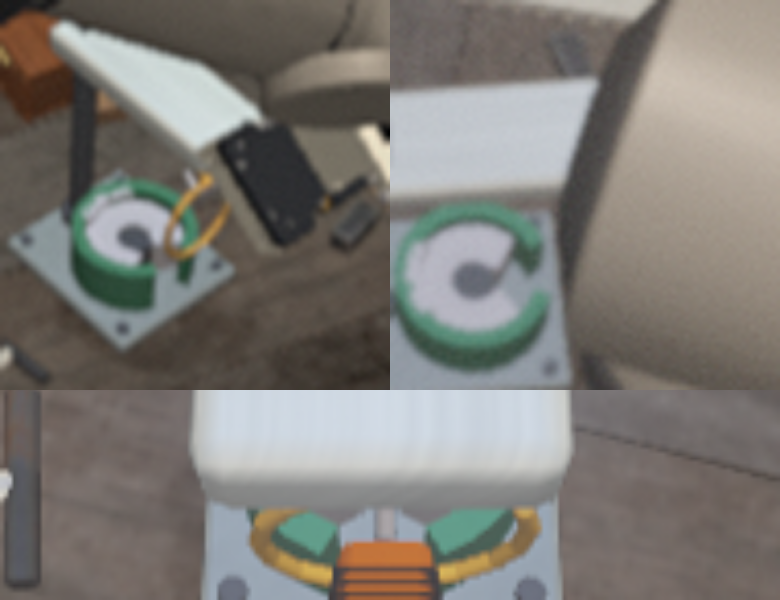

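```bash
cat >> h.py <<'E'
def sh(d,r=None): # world shift -> tool units
    r=r or Rt(YS,T35); return np.round(r.inv().apply(d)/.03,2)
E
python3 - <<'E'
from h import *
q=np.array([.5691,-.0937,.1399]); w=[(.43,-.134,.18),(.43,.03,.18),(.48,.19,.16)]
for a in w: print(sh(np.array(a)-q)); q=np.array(a)
E
```

```text
[-1.24 -4.16 -2.5 ]
[ 4.34 -1.35  3.04]
[4.19 0.3  3.75]
```

Call:
{"op": "drive_tool", "data": {
  "plan": [
    [1,-0.1,-0.3,-0.2,0,0,0],
    [1,-0.25,-0.8,-0.5,0,0,0],
    [1,-0.43,-1.45,-0.87,0,0,0],
    [1,-0.63,-2.1,-1.26,0,0,0],
    [1,-0.83,-2.8,-1.68,0,0,0],
    [1,-1.03,-3.45,-2.07,0,0,0],
    [1,-1.17,-3.9,-2.35,0,0,0],
    [1,-1.24,-4.16,-2.5,0,0,0]
  ]
}}

```text
time: 8.88
tcp_pos: [0.4091, -0.2085, 0.2892]
tcp_rot: [-2.126, -1.648, -0.671]
force: [1.2, -0.5, -1.6]
opening: 0.0159
```

Call:
{"op": "drive_tool", "data": {
  "plan": [
    [1,0.3,-0.1,0.2,0,0,0],
    [1,0.8,-0.25,0.56,0,0,0],
    [1,1.45,-0.45,1.02,0,0,0],
    [1,2.15,-0.67,1.5,0,0,0],
    [1,2.85,-0.89,2.0,0,0,0],
    [1,3.55,-1.1,2.49,0,0,0],
    [1,4.05,-1.26,2.84,0,0,0],
    [1,4.34,-1.35,3.04,0,0,0]
  ]
}}

```text
time: 9.55
tcp_pos: [0.4106, -0.041, 0.2884]
tcp_rot: [-2.122, -1.651, -0.671]
force: [0.3, -0.2, -1.6]
opening: 0.0161
```

Run:
```python
from h import *
import pickle
for i in range(4): get_image('top')
s=read_state(); r=Rt(YS,T35); print(s['tcp_pos'],np.array([.43,.03,.18])-r.apply([0,0,.132]),s['tcp_rot'],r.as_rotvec(),s['qpos'])
c=camera_params('wrist'); im=get_image('wrist'); pickle.dump(c,open('pics/w7.pkl','wb'))
cv2.imwrite('pics/w7.png',cv2.resize(im[0:300,60:460],(800,600),interpolation=cv2.INTER_CUBIC))
```

```text
[ 0.4114 -0.0442  0.2884] [ 0.4113 -0.0434  0.2881] [-2.1245 -1.6505 -0.6713] [-2.1228 -1.6496 -0.6693] [-0.692   0.171   1.8072  0.5488  1.4692 -0.5854]
```

View pics/w7.png

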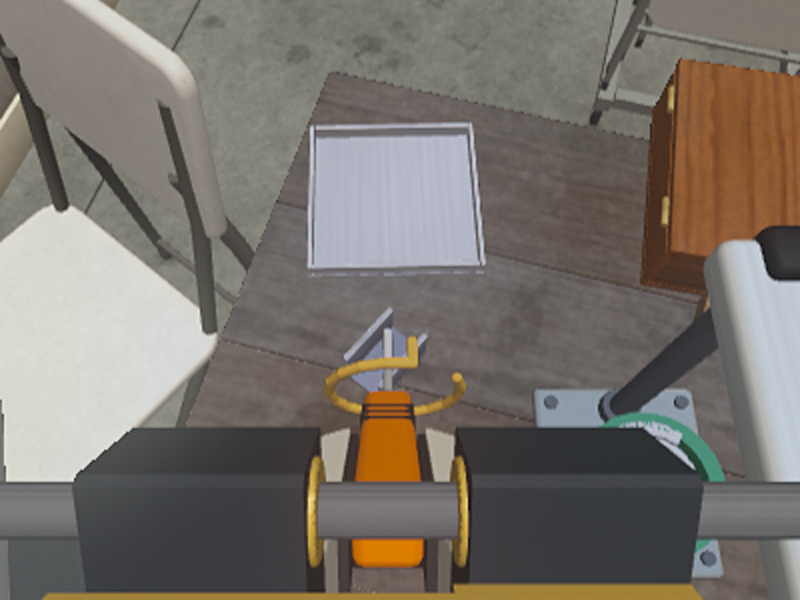

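Run:
```python
from h import *
import pickle; c=pickle.load(open('pics/w7.pkl','rb'))
P=np.array([ray(u/2+60,v/2,c,.016)[:2] for u,v in [(308,268),(485,267),(471,123),(310,125)]]); print(P,P.mean(0))
L=lambda a,b:np.linalg.norm(P[a]-P[b]); print(L(0,1),L(2,3),L(1,2),L(0,3))
for a,b in [(0,3),(1,2)]: d=P[b]-P[a]; print(np.degrees(np.arctan2(d[1],d[0])))
for u,v in [(388,330),(378,392),(345,355)]: print(ray(u/2+60,v/2,c,.034))
```

```text
[[0.4078 0.1888]
 [0.542  0.1558]
 [0.573  0.2942]
 [0.438  0.3261]] [0.4902 0.2412]
0.13819936022396642 0.13866313360856275 0.14185938676924909 0.14050877653420404
77.58929608553376
77.39092750273404
[0.4531 0.1141 0.034 ]
[0.4348 0.0702 0.034 ]
[0.4188 0.1028 0.034 ]
```

Run:
```python
from h import *
q=np.array([.43,.03,.18]); w=[(.467,.16,.15),(.4989,.2764,.10),(.4989,.2764,.066)]
for a in w: print(sh(np.array(a)-q)); q=np.array(a)
T=np.array([.490,.2415,0]); X=np.array([np.cos(YS),np.sin(YS),0])
b0=np.array([.4989,.2764,.066])
for ph in [0,10,20,30,40,50,60,70,77,83]:
    f=np.radians(ph); t=np.array([.4989,.2764,.0643])-X*.064*np.sin(f)+[0,0,.064*(np.cos(f)-1)+.0005]; print(ph,t,sh(t-b0))
```

```text
[3.12 0.12 3.4 ]
[2.34 0.07 3.67]
[-0.65  0.    0.93]
0 [0.4989 0.2764 0.0648] [-0.02  0.    0.03]
10 [0.4962 0.2656 0.0638] [-0.34  0.   -0.15]
20 [0.4935 0.2552 0.0609] [-0.69  0.   -0.28]
30 [0.491  0.2454 0.0562] [-1.06  0.   -0.34]
40 [0.4887 0.2365 0.0498] [-1.43  0.   -0.34]
50 [0.4868 0.2289 0.0419] [-1.8   0.   -0.28]
60 [0.4852 0.2227 0.0328] [-2.15 -0.   -0.15]
70 [0.484  0.2181 0.0227] [-2.47  0.    0.03]
77 [0.4835 0.216  0.0152] [-2.67 -0.    0.19]
83 [0.4832 0.2148 0.0086] [-2.83  0.    0.35]
```

Call:
{"op": "drive_tool", "data": {
  "plan": [
    [1,0.2,0,0.22,0,0,0],
    [1,0.55,0.02,0.6,0,0,0],
    [1,1.0,0.04,1.1,0,0,0],
    [1,1.5,0.06,1.65,0,0,0],
    [1,2.0,0.08,2.2,0,0,0],
    [1,2.5,0.1,2.75,0,0,0],
    [1,2.9,0.11,3.15,0,0,0],
    [1,3.12,0.12,3.4,0,0,0]
  ]
}}

```text
time: 10.47
tcp_pos: [0.4485, 0.0873, 0.2581]
tcp_rot: [-2.124, -1.649, -0.671]
force: [-0.7, 0.1, -1.1]
opening: 0.016
```

Call:
{"op": "drive_tool", "data": {
  "plan": [
    [1,0.15,0,0.25,0,0,0],
    [1,0.4,0.01,0.65,0,0,0],
    [1,0.75,0.02,1.2,0,0,0],
    [1,1.15,0.03,1.8,0,0,0],
    [1,1.55,0.05,2.45,0,0,0],
    [1,1.95,0.06,3.05,0,0,0],
    [1,2.2,0.07,3.45,0,0,0],
    [1,2.34,0.07,3.67,0,0,0]
  ]
}}

```text
time: 11.13
tcp_pos: [0.4806, 0.2032, 0.2077]
tcp_rot: [-2.124, -1.649, -0.67]
force: [-0.6, 0.3, -1.4]
opening: 0.0158
```

Call:
{"op": "drive_tool", "data": {
  "plan": [
    [1,0,0,0,0,0,0],
    [1,0,0,0,0,0,0],
    [1,-0.1,0,0.15,0,0,0],
    [1,-0.25,0,0.35,0,0,0],
    [1,-0.4,0,0.57,0,0,0],
    [1,-0.52,0,0.75,0,0,0],
    [1,-0.62,0,0.88,0,0,0],
    [1,-0.65,0,0.93,0,0,0]
  ]
}}

```text
time: 11.8
tcp_pos: [0.4801, 0.2022, 0.1734]
tcp_rot: [-2.125, -1.648, -0.669]
force: [-0.0, -0.2, -1.1]
opening: 0.0161
```

Run:
```python
from h import *
for i in range(4): get_image('top')
s=read_state(); r=Rt(YS,T35); print(s['tcp_pos'],np.array([.4989,.2764,.066])-r.apply([0,0,.132]),s['tcp_rot'],r.as_rotvec(),s['force'],s['qpos'])
im=get_image('wrist')
cv2.imwrite('pics/w8.png',cv2.resize(im[0:260,100:430],(762,600),interpolation=cv2.INTER_CUBIC))
```

```text
[0.4807 0.2024 0.1747] [0.4802 0.203  0.1741] [-2.1247 -1.6494 -0.6718] [-2.1228 -1.6496 -0.6693] [ 0.5862 -0.6475 -1.0166] [-0.0842  0.355   1.9258  0.792   0.9178 -0.3489]
```

View pics/w8.png

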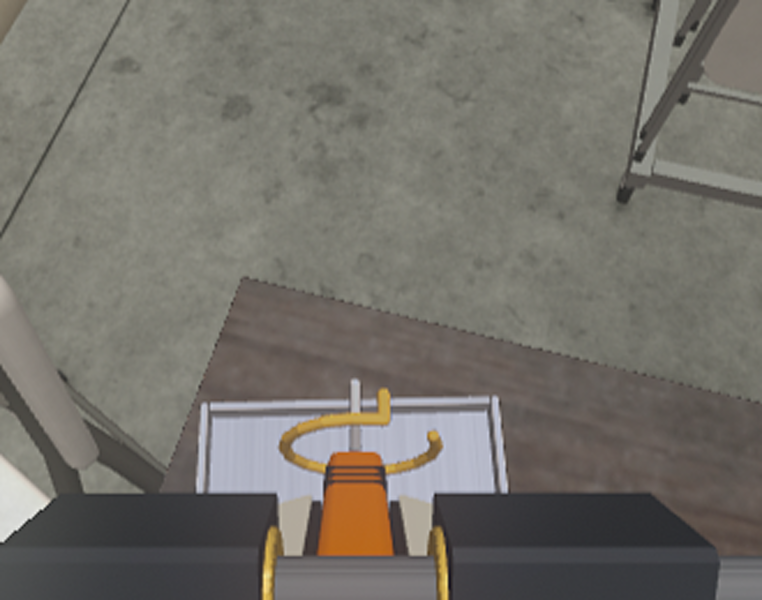

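Call:
{"op": "drive_tool", "data": {
  "plan": [
    [1,-0.1,0,-0.04,0,0,0],
    [1,-0.22,0,-0.1,0,0,0],
    [1,-0.34,0,-0.15,0,0,0],
    [1,-0.51,0,-0.22,0,0,0],
    [1,-0.69,0,-0.28,0,0,0],
    [1,-0.88,0,-0.31,0,0,0],
    [1,-1.06,0,-0.34,0,0,0],
    [1,-1.24,0,-0.34,0,0,0]
  ]
}}

```text
time: 12.72
tcp_pos: [0.4715, 0.1665, 0.1614]
tcp_rot: [-2.125, -1.649, -0.672]
force: [0.6, 0.7, -0.8]
opening: 0.0157
```

Call:
{"op": "drive_tool", "data": {
  "plan": [
    [1,-0.19,0,0,0,0,0],
    [1,-0.38,0,0.03,0,0,0],
    [1,-0.56,0,0.06,0,0,0],
    [1,-0.74,0,0.12,0,0,0],
    [1,-0.91,0,0.19,0,0,0],
    [1,-1.07,0,0.28,0,0,0],
    [1,-1.23,0,0.37,0,0,0],
    [1,-1.35,0,0.46,0,0,0]
  ]
}}

```text
time: 13.38
tcp_pos: [0.4652, 0.1425, 0.1265]
tcp_rot: [-2.125, -1.649, -0.671]
force: [-0.3, 1.0, 0.0]
opening: 0.0158
```

Call:
{"op": "drive_tool", "data": {
  "plan": [
    [1,-0.04,0,0.04,0,0,0],
    [1,-0.08,0,0.07,0,0,0],
    [1,-0.14,0,0.13,0,0,0],
    [1,-0.18,0,0.18,0,0,0],
    [1,-0.22,0,0.21,0,0,0],
    [1,-0.24,0,0.23,0,0,0],
    [1,-0.24,0,0.23,0,0,0],
    [1,-0.24,0,0.23,0,0,0]
  ]
}}

```text
time: 14.05
tcp_pos: [0.4649, 0.1409, 0.1174]
tcp_rot: [-2.125, -1.649, -0.672]
force: [0.2, 0.1, -0.7]
opening: 0.0158
```

Run:
```python
from h import *
get_image('top')
r=Rt(YS,T35); b=np.array([.4989,.2764,.066])+r.apply(np.array([-2.83,0,.35])*.03)
p=b-r.apply([0,0,.132]); s=read_state(); print('bend',b,'tcp',s['tcp_pos'],p,s['force'])
T=np.array([.490,.2415,0]); X=np.array([np.cos(YS),np.sin(YS),0]); print('X',(b-T)@X)
for tilt,z,dx in [(20,.009,0),(0,.009,0),(-8,.0115,0),(-8,.0115,-.028)]:
    rr=Rt(YS,np.radians(tilt)); q=b+X*dx; q[2]=z; print(tilt,row(q-rr.apply([0,0,.132]),rr,p,r))
for cam in ('scene','wrist'):
    im=get_image(cam); cv2.imwrite(f'pics/{cam}9.png',im)
c=camera_params('wrist'); print([proj(T+[0,0,.004],c)],proj(b,c))
```

```text
bend [0.4832 0.2148 0.0087] tcp [0.4649 0.1408 0.1174] [0.4645 0.1415 0.1168] [-0.0061 -0.0259 -1.0762]
X -0.02750651573911729
20 [ 1.144  0.     0.142  0.    -2.5   -0.   ]
0 [ 2.529  0.     0.788  0.    -5.833 -0.   ]
-8 [ 3.054  0.     1.106  0.    -7.167 -0.   ]
-8 [ 2.29   0.     0.57   0.    -7.167 -0.   ]
[array([252.6048, 160.4396])] [252.5838 186.0492]
```

```bash
cat >> h.py <<'E'
TR=np.array([.490,.2415,0]); XS=np.array([np.cos(YS),np.sin(YS),0]); YV=np.array([-np.sin(YS),np.cos(YS),0])
def brass(im,c,z=.0065):
    hsv=cv2.cvtColor(im,cv2.COLOR_BGR2HSV); m=cv2.inRange(hsv,(17,110,90),(32,255,255))
    vv,uu=np.nonzero(m); Q=np.array([ray(u,v,c,z) for u,v in zip(uu,vv)])-TR if len(uu) else np.zeros((0,3))
    k=np.array([(abs(q@XS)<.07 and abs(q@YV)<.07) for q in Q],bool); return np.c_[Q[k]@XS,Q[k]@YV]*1000
E
python3 - <<'E'
from h import *
im=cv2.imread('pics/wrist9.png'); c=camera_params('wrist'); B=brass(im,c)
print(len(B),np.percentile(B,[1,50,99],axis=0))
G=np.full((29,29),'.'); 
for x,y in B: G[14-int(round(x/5)),14-int(round(y/5))]='#'
print('\n'.join(''.join(r) for r in G))
E
```

```text
806 [[-69.4649 -38.3731]
 [ -1.782    2.3325]
 [ 27.998   31.1763]]
.............................
.............................
.............................
.............................
.............................
.............................
.............................
.............................
.............#####...........
..........##########.........
.........###......###........
........###........###.......
........##..........###......
........##...........##......
........#............##......
........##...........##......
........##...........#.......
.........##.....##...........
..........####..##...........
...........#######...........
..............##.............
.............................
.............................
.............................
.............................
.............................
.............................
........#...........##.......
........##..........##.......
```

Run:
```python
from h import *
r=Rt(YS,T35); b=np.array([.4832,.2148,.0087]); p=b-r.apply([0,0,.132])
for t in [29,23,17,11,5,-1,-7,-7]:
    rr=Rt(YS,np.radians(t)); q=b.copy(); q[2]=.0095+max(0,-t)*.0003; print(t,row(q-rr.apply([0,0,.132]),rr,p,r)); 
p2=q-rr.apply([0,0,.132]); print('pull'); print(row(p2-XS*.030,rr,p2,rr),row(p2-XS*.030+[0,0,.06],rr,p2,rr)); print(q,p2)
```

```text
29 [ 0.475 -0.     0.002  0.    -1.    -0.   ]
23 [ 0.93   0.     0.074  0.    -2.    -0.   ]
17 [ 1.375  0.     0.194 -0.    -3.    -0.   ]
11 [ 1.805  0.     0.359  0.    -4.    -0.   ]
5 [ 2.215  0.     0.568  0.    -5.    -0.   ]
-1 [ 2.607  0.     0.81   0.    -6.    -0.   ]
-7 [ 3.     0.     1.051 -0.    -7.    -0.   ]
-7 [ 3.     0.     1.051 -0.    -7.    -0.   ]
pull
[-0.993 -0.     0.122  0.     0.     0.   ] [-1.236 -0.    -1.863  0.     0.     0.   ]
[0.4832 0.2148 0.0116] [0.4872 0.2304 0.1426]
```

Call:
{"op": "drive_tool", "data": {
  "plan": [
    [1,0.475,0,0,0,-1,0],
    [1,0.93,0,0.07,0,-2,0],
    [1,1.375,0,0.19,0,-3,0],
    [1,1.8,0,0.36,0,-4,0],
    [1,2.215,0,0.57,0,-5,0],
    [1,2.61,0,0.81,0,-6,0],
    [1,3.0,0,1.05,0,-7,0],
    [1,3.0,0,1.05,0,-7,0]
  ]
}}

```text
time: 14.87
tcp_pos: [0.4886, 0.2342, 0.1439]
tcp_rot: [2.412, 1.878, -0.146]
force: [-1.5, 0.6, -0.4]
opening: 0.016
```

Call:
{"op": "drive_tool", "data": {
  "plan": [
    [1,0,0,0,0,0,0],
    [1,-0.15,0,0.02,0,0,0],
    [1,-0.3,0,0.04,0,0,0],
    [1,-0.45,0,0.05,0,0,0],
    [1,-0.6,0,0.07,0,0,0],
    [1,-0.75,0,0.09,0,0,0],
    [1,-0.9,0,0.11,0,0,0],
    [1,-1.0,0,0.12,0,0,0]
  ]
}}

```text
time: 15.53
tcp_pos: [0.48, 0.1994, 0.1434]
tcp_rot: [2.42, 1.875, -0.146]
force: [1.1, 0.7, -1.3]
opening: 0.0159
```

Run:
```python
from h import *
get_image('top'); s=read_state(); p2=np.array([.4872,.2304,.1426])-XS*.03; print(s['tcp_pos'],p2,s['force'],s['tcp_rot'],Rt(YS,np.radians(-7)).as_rotvec())
c=camera_params('wrist'); im=get_image('wrist'); cv2.imwrite('pics/wrist10.png',im); B=brass(im,c)
print(proj(p2+Rt(YS,np.radians(-7)).apply([.019,0,.132]),c))
G=np.full((29,29),'.'); 
for x,y in B: G[14-int(round(x/5)),14-int(round(y/5))]='#'
print('\n'.join(''.join(r) for r in G))
```

```text
[0.4799 0.1992 0.1434] [0.4798 0.2013 0.1426] [ 0.1428 -0.5917 -1.2636] [ 2.4203  1.8753 -0.1468] [ 2.4187  1.8795 -0.1479]
[252.3277 161.8114]
.............................
.............................
.............................
.............................
.............................
............########.........
...........####..####........
..........##.......###.......
.........##.........##.......
.........##..........##......
.........#...........##......
.........#...........##......
.........#...........##......
.........##..........##......
.........##..........##......
.........###.................
..........###................
...........########..........
.............######..........
.............................
.............................
.............................
.............................
.............................
.............................
.............................
.............................
.............................
.............................
```

Run:
```python
from h import *
r7=Rt(YS,np.radians(-7)); p2=np.array([.4872,.2304,.1426])-XS*.03; r=Rt(YS,T35)
p3=p2+[0,0,.11]; print(row(p3,r7,p2,r7))
A=np.array([.43,.03,.18])-r.apply([0,0,.132]); print(row(A,r,p3,r7))
B=np.array([.43,-.134,.18])-r.apply([0,0,.132]); print(row(B,r,A,r))
D=seat((.06,0,0)); print(row(D,RP,B,r), A,B,D)
```

```text
[-0.447  0.    -3.639  0.     0.     0.   ]
[-8.549 -0.198 -0.143  0.     7.     0.   ]
[-4.339  1.35  -3.038  0.     0.     0.   ]
[-3.806  4.283  2.039  0.793  0.    -1.133] [ 0.4113 -0.0434  0.2881] [ 0.4113 -0.2074  0.2881] [ 0.5214 -0.2957  0.1725]
```

Call:
{"op": "drive_tool", "data": {
  "plan": [
    [1,-0.05,0,-0.4,0,0,0],
    [1,-0.12,0,-1.0,0,0,0],
    [1,-0.22,0,-1.8,0,0,0],
    [1,-0.32,0,-2.6,0,0,0],
    [1,-0.4,0,-3.3,0,0,0],
    [1,-0.45,0,-3.64,0,0,0],
    [1,-0.45,0,-3.64,0,0,0],
    [1,-0.45,0,-3.64,0,0,0]
  ]
}}

```text
time: 16.3
tcp_pos: [0.4797, 0.2005, 0.2528]
tcp_rot: [2.419, 1.877, -0.146]
force: [0.2, -0.3, -0.7]
opening: 0.0158
```

Call:
{"op": "drive_tool", "data": {
  "plan": [
    [1,-1.0,-0.02,-0.02,0,1,0],
    [1,-2.2,-0.05,-0.04,0,2,0],
    [1,-3.4,-0.08,-0.06,0,3,0],
    [1,-4.6,-0.11,-0.08,0,4,0],
    [1,-5.8,-0.14,-0.1,0,5,0],
    [1,-7.0,-0.17,-0.12,0,6,0],
    [1,-8.0,-0.19,-0.14,0,7,0],
    [1,-8.55,-0.2,-0.14,0,7,0]
  ]
}}

```text
time: 16.97
tcp_pos: [0.4092, -0.0499, 0.2866]
tcp_rot: [-2.13, -1.634, -0.678]
force: [0.5, -0.7, -1.9]
opening: 0.0156
```

Call:
{"op": "drive_tool", "data": {
  "plan": [
    [1,-0.5,0.16,-0.35,0,0,0],
    [1,-1.3,0.4,-0.9,0,0,0],
    [1,-2.1,0.65,-1.47,0,0,0],
    [1,-2.9,0.9,-2.03,0,0,0],
    [1,-3.6,1.12,-2.52,0,0,0],
    [1,-4.1,1.27,-2.87,0,0,0],
    [1,-4.34,1.35,-3.04,0,0,0],
    [1,-4.34,1.35,-3.04,0,0,0]
  ]
}}

```text
time: 17.63
tcp_pos: [0.4104, -0.2094, 0.2872]
tcp_rot: [-2.126, -1.645, -0.671]
force: [-0.3, 0.3, -0.5]
opening: 0.0162
```

Call:
{"op": "drive_tool", "data": {
  "plan": [
    [1,-0.4,0.4,0.2,0.08,0,-0.1],
    [1,-1.0,1.1,0.52,0.2,0,-0.3],
    [1,-1.7,1.9,0.9,0.35,0,-0.5],
    [1,-2.4,2.7,1.28,0.5,0,-0.7],
    [1,-3.0,3.4,1.6,0.63,0,-0.9],
    [1,-3.5,3.95,1.88,0.73,0,-1.05],
    [1,-3.81,4.28,2.04,0.79,0,-1.13],
    [1,-3.81,4.28,2.04,0.79,0,-1.13]
  ]
}}

```text
time: 18.3
tcp_pos: [0.5213, -0.2954, 0.1699]
tcp_rot: [-1.978, -1.779, -0.625]
force: [-1.2, 0.3, -0.5]
opening: 0.0158
```

Run:
```python
from h import *
for i in range(6): get_image('top')
s=read_state(); D=seat((.06,0,0)); print(s['tcp_pos'],D,s['force'],s['tcp_rot'],RP.as_rotvec(),row(D,RP))
```

```text
[ 0.5204 -0.2963  0.1746] [ 0.5214 -0.2957  0.1725] [-0.4903  0.1487 -0.5123] [-1.983  -1.7835 -0.6268] [-1.9799 -1.7827 -0.6243] [-0.021  0.031  0.071  0.034  0.011 -0.   ]
```

Run:
```python
from h import *
P=[]
for i in range(8): get_image('top'); s=read_state(); P.append(np.r_[s['tcp_pos'],s['tcp_rot']])
P=np.array(P); print(P.mean(0),P.std(0)); m=P.mean(0)
print(row([.5217,-.2953,.1747],RP,m[:3],R.from_rotvec(m[3:])))
c=camera_params('wrist'); im=get_image('wrist')
o=R.from_rotvec(m[3:]); b=m[:3]+o.apply([0,0,.132])
for n,q in [('tip',[.019,0,0]),('bend',[0,0,0]),('foot',[.008,0,-.06])]: print(n,(proj(b+o.apply(q),c)-[173,100])*4)
cv2.imwrite('pics/w11.png',cv2.resize(im[100:230,173:333],None,fx=4,fy=4,interpolation=cv2.INTER_CUBIC))
```

```text
[ 0.5205 -0.2968  0.174  -1.9831 -1.7829 -0.6267] [0.     0.0001 0.0004 0.0002 0.0004 0.0001]
[ 0.058  0.035  0.012  0.032  0.009 -0.004]
tip [321.9387 260.2949]
bend [321.8905 344.5611]
foot [321.4162 384.7298]
```

View pics/w11.png

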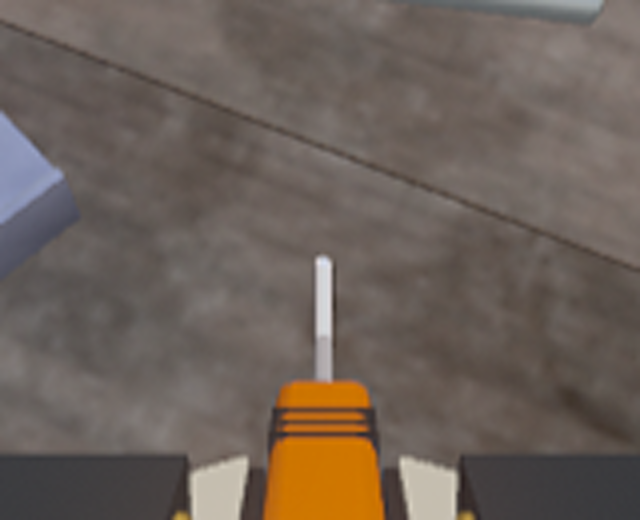

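Call:
{"op": "drive_tool", "data": {
  "plan": [
    [1,-0.3,0.015,0,0,0,0],
    [1,-0.65,0.015,0,0,0,0],
    [1,-1.0,0.015,0,0,0,0],
    [1,-1.3,0.015,0,0,0,0],
    [1,-1.55,0.015,0,0,0,0],
    [1,-1.75,0.015,0.01,0,0,0],
    [1,-1.9,0.015,0.02,0,0,0],
    [1,-1.98,0.015,0.02,0,0,0]
  ]
}}

```text
time: 19.72
tcp_pos: [0.5159, -0.3456, 0.1388]
tcp_rot: [-1.983, -1.782, -0.627]
force: [0.2, -0.1, 3.1]
opening: 0.0158
```

Run:
```python
from h import *
P=[]
for i in range(8): get_image('top'); s=read_state(); P.append(np.r_[s['tcp_pos'],s['tcp_rot'],s['force']])
P=np.array(P); print(P[-3:].mean(0)); m=P[-3:].mean(0)
print(row([.5159,-.3455,.1389],R.from_rotvec([-1.982,-1.782,-.626]),m[:3],R.from_rotvec(m[3:6])))
```

```text
[ 0.516  -0.3453  0.1389 -1.9835 -1.7834 -0.6255 -0.4947 -3.6324  1.2846]
[-0.005 -0.002 -0.003  0.009  0.017  0.003]
```

Call:
{"op": "drive_tool", "data": {
  "plan": [
    [0.75,0,0,0,0,0,0],
    [0.6,0,0,0,0,0,0],
    [0.5,0,0,0,0,0,0],
    [0.5,0,0,0,0,0,0],
    [0.5,0,0,0,0,0,0],
    [0.5,0,0,0,0,0,0],
    [0.5,0,0,0,0,0,0],
    [0.5,0,0,0,0,0,0]
  ]
}}

```text
time: 20.78
tcp_pos: [0.516, -0.3449, 0.1387]
tcp_rot: [-1.982, -1.782, -0.627]
force: [-0.0, 0.2, 0.2]
opening: 0.0458
```

Call:
{"op": "drive_tool", "data": {
  "plan": [
    [0.5,0,0,-0.2,0,0,0],
    [0.5,0,0,-0.6,0,0,0],
    [0.5,0,0,-1.2,0,0,0],
    [0.5,0,0,-1.9,0,0,0],
    [0.5,0,0,-2.6,0,0,0],
    [0.5,0,0,-3.2,0,0,0],
    [0.5,0,0,-3.5,0,0,0],
    [0.5,0,0,-3.5,0,0,0]
  ]
}}

```text
time: 21.45
tcp_pos: [0.5093, -0.4066, 0.227]
tcp_rot: [-1.986, -1.785, -0.627]
force: [-0.2, 0.4, -0.0]
opening: 0.0459
```

Run:
```python
from h import *
for i in range(4): get_image('top')
s=read_state(); print(s['tcp_pos'],s['force'],s['opening'])
c=camera_params('wrist'); im=get_image('wrist'); cv2.imwrite('pics/wrist12.png',im)
hsv=cv2.cvtColor(im,cv2.COLOR_BGR2HSV); m=cv2.inRange(hsv,(3,150,120),(16,255,255)); n,lab,st,ce=cv2.connectedComponentsWithStats(m)
bend=RO+R.from_euler('z',YR).apply([.035,0,.03]); rp=R.from_euler('z',YR)*R.from_euler('y',-T35)
g=np.zeros(im.shape[:2],np.uint8)
pts=np.array([proj(bend+rp.apply([x,y,z]),c) for x in(-.008,.008) for y in (-.008,.008) for z in (.06,.15)],np.float32)
cv2.fillConvexPoly(g,cv2.convexHull(pts).astype(int),255)
print('pred bbox',pts.min(0),pts.max(0),'blobs',[st[i] for i in range(1,n) if st[i][4]>60])
print('pred in mask',(m[g>0]>0).mean(),'tip pred',proj(bend+rp.apply([.019,0,0]),c))
t=get_image('top'); ct=camera_params('top'); B=brass(t,ct); cv2.imwrite('pics/top12.png',t)
print(len(B)); G=np.full((29,29),'.'); 
for x,y in B: G[14-int(round(x/5)),14-int(round(y/5))]='#'
print('\n'.join(''.join(r) for r in G))
```

```text
[ 0.5093 -0.4042  0.224 ] [-0.0667 -0.0137 -0.3789] 0.04576508112866781
pred bbox [243.4255 168.4055] [264.975  211.7945] blobs [array([427, 101,  66,  77, 866], dtype=int32), array([245, 168,  19,  20, 311], dtype=int32), array([245, 190,  20,  19,  94], dtype=int32)]
pred in mask 0.45200892857142855 tip pred [253.8434 150.0153]
0
.............................
.............................
.............................
.............................
.............................
.............................
.............................
.............................
.............................
.............................
.............................
.............................
.............................
.............................
.............................
.............................
.............................
.............................
.............................
.............................
.............................
.............................
.............................
.............................
.............................
.............................
.............................
.............................
.............................
```

Run:
```python
from h import *
c=camera_params('top'); a=cv2.imread('pics/top0.png').astype(int); t=cv2.imread('pics/top12.png').astype(int)
D=(t-a); d=D[:,:,0]-D[:,:,2]  # brass: blue falls vs red
Q=[]
G=np.full((29,29),'.')
for v in range(384):
    for u in range(512):
        if d[v,u]<-25:
            q=ray(u,v,c,.0065)-TR; x,y=q@XS*1000,q@YV*1000
            if abs(x)<70 and abs(y)<70: Q.append((x,y)); G[14-int(round(x/5)),14-int(round(y/5))]='#'
Q=np.array(Q); print(len(Q), (Q.min(0)+Q.max(0))/2,Q.min(0),Q.max(0)); print('\n'.join(''.join(r) for r in G))
```

```text
192 [14.3169 -6.5786] [-18.6869 -41.1095] [47.3207 27.9523]
.............................
.............................
.............................
.............................
.............................
...........#########.........
..........#####..####........
..........##.......###.......
.........##.........###......
.........##..........##......
.........##..........##......
........##...........##......
........###..........##......
.........##..........##......
.........###.........#.......
..........##.................
...........###...............
...........########..........
.............#####...........
.............................
.............................
.............................
.............................
.............................
.............................
.............................
.............................
.............................
.............................
```

```bash
python3 -c "
from station import sign_off; print(sign_off())"
```

```text
the job is handed in; nothing more can be done
None
```

The job is handed in at about 22 s of the 69 s. The brass ring lies flat in the tray and the pick is back in its rest. `sign_off` gives no verdict, so the result rests on the checks below.

I gripped the pick and lifted it out along its own x. I then hooked the ring from outside through the notch, lifted it front first and carried it hanging around the lamp. In the tray I lowered it in an arc onto the floor, slid the tip out from under it and hung the pick back.

- **Ring:** a before-and-after comparison of the top camera puts its centre about 15 mm from the tray's centre (limit 46 mm). It measures about 66 by 69 mm, which fits a ring lying flat. It ended about 15 mm further along than planned, most likely because the shank nudged it as the pick tilted. My first check, by colour in the top camera, found nothing because its threshold was too strict, so I used the comparison instead.
- **Pick:** before I opened the fingers, the tool was within about 0.5 mm of its pose at the first grasp. After I backed off, the top of the handle appeared where predicted. The gripper's own bar hid much of the handle, so that last view is only partial.
- **Robot and other things:** the last force reading was close to zero with the gripper about 100 mm clear of the pick. I planned the paths clear of the other things and felt no unexpected force, but I did not measure them again at the end.

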